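# Shorten the length stop by one hole

### The job

Two telescoping length stops are screwed to the saw table. The one that ends in a broad flat plate reaches one hole too far for the next batch: press its sprung button in and push its outer tube towards its foot until the button pops up in the very next hole, no further. Leave the stop with the round roller end as it is.

Things in the scene. Friction and masses are not known exactly. Their poses are not given: they have to be found in the camera images.
- stop_button_top (a point): top of the domed steel snap button (14 mm across) of the stop with the flat plate end. The button is carried by the fixed inner tube and moves only up and down; out, it stands 7 mm proud of the outer tube's flat top, which is 30 mm above the table. x axis: along the tube towards the foot, the way the outer tube goes in; z up. The foot (50 x 62 mm, 34 mm high) is centred 128 mm along +x.
- stop_button (a joint): how far it is pressed, m: 0 out (3 N starts it), 0.007 flush with the tube's top (6 N), which frees the tube; a tip broader than the hole then rests on the tube. With the tube moved 10 mm or more while the button is held in, it stays trapped under the tube's wall (0.009) by itself until the next hole comes over it; there it springs out to 0 and locks the tube.
- stop_tube (a joint): travel of its outer tube, m: 0 button in the first hole (1.5 mm play), 0.030 in the next, 0.060 in the last; slides with 3 N, stays where left. Tube 32 mm wide, 141 long, 80 mm wide plate on its end 120 mm along -x; 17 mm holes. A black rib across its top (34 mm wide, 8 thick, 14 high) has its face 16 mm along +x from the first hole's centre: a fingertip on the button can push on it.
- other_tube (a joint): travel of the outer tube of the second stop, m, 0 at the start. That stop is built alike but ends in a round black roller (48 mm across, lying flat) instead of a plate; it must be left alone.

How it is judged:
At the end, for the whole second after the job is handed in: The flat-plate stop's outer tube is pushed in to its next hole (30 mm, within 6 mm) and at rest, its button has popped out again (less than 3 mm pressed), and the roller stop is still in its first hole (value of joint stop_tube between 0.024 and 0.036 m and value of joint stop_button below 0.003 m and value of joint other_tube between -0.006 and 0.006 m and velocity of joint stop_tube between -0.005 and 0.005 m/s); the robot touches nothing.
It fails at once if the outer tube of the roller stop is moved more than 10 mm (value of joint other_tube above 0.01 m).
It also fails if it takes over 32 s, if anything falls off the work surface, if the arm or the gripper's body presses on something with over 40 N, if the wrist force passes 120 N, or if a joint passes its speed limit or range.

### The arm

A 7-joint arm with a two-finger parallel gripper is mounted at the origin on a cart in front of the work surface, level with it; the furniture and walls round the work are solid. World frame = base frame: x ahead of the robot, y to its left, z up, the work surface at z = 0. Lengths are in m, angles in rad, forces in N, time in s.
With the tool pointing down it reaches from about 0.35 to 0.9 m from the base axis. Payload 7.2 kg.
Tool frame: the origin (TCP) lies between the finger pads; the fingertips stand 11 mm ahead of it and the grasp point (between the pads) lies 8 mm behind it; x points along the fingers, y is the direction in which the jaws open and shut, and the axes are right-handed (so a half turn about x gives the same grasp; the last joint's range is limited). The gripper opens to 85 mm and grips with 20 to 120 N. Pads are 22 mm wide; open, the fingers measure 114 mm over their backs; the gripper's body (76 mm by 85 mm) begins 54 mm behind the grasp point. The pads swing forward as they close: fully open they stand 13 mm farther back than shut.
Start: joints at [1.04, 0.411, -0.013, 1.596, 0.006, 1.134, -0.082], TCP at [0.279, -0.559, 0.242] pointing down, gripper open.
Joint ranges: [-2.95, 2.95], [-0.29, 1.99], [-1.47, 1.44], [0.14, 2.54], [-1.03, 4.17], [0.13, 1.85], [-2.86, 2.86]. Speed limits (rad/s): [2.39, 2.39, 3.01, 3.01, 3.14, 3.14, 3.14].

### API

Orientations are given as a unit quaternion [x, y, z, w].
In Python, from rig import manip gives the robot as it stands.
- The arm moves only by the shell command python3 -m crank 'ROWS'. ROWS is text: rows parted by semicolons, each of 7 numbers parted by spaces: the closure, from 0 (fully open) to 1 (shut), then the shift along the tool's x, y, z in m, then the turn, a rotation vector about the tool's x, y, z in rad. A call has 1 to 12 rows; each row is the pose to reach, as a shift and turn from the pose commanded when the call began, along the tool's axes at that moment; what a row does not reach only later rows make up. A row lasts 1/10 s, in which the tool goes at most 50 mm and 8.59 degrees, less where a joint would pass 70% of its speed; a pose out of reach is approached as far as the arm can. A call with a gripper value outside its range is refused whole. The fingers move at their own pace and stop on an object; the grip force is fixed at half the most. Time passes only in rows, so rows that repeat a pose let the fingers close. It gives the time, the measured TCP pose, the force and the opening at its end, in the units of the state.
- manip.sense(): the state, without advancing time (a new reading comes with each control period).
- manip.capture(name): name is "scene" or "top" or "wrist"; returns (picture, depth): 480x640x3 uint8, red, green, blue; 480x640 float32, m along the optical axis (not along the pixel's ray), 0 where there is no reading.
- manip.camera_model(name): a dict with "K" (3x3 intrinsics, pixels), "R" (3x3) and "t" (3): a world point X has camera coordinates R X + t; the wrist camera has in their place "mount" (4x4, takes a point from camera to tool coordinates, whose origin is the TCP and whose axes are the tool frame's). Camera axes: x right, y down, z forward; pixel columns grow to the right and rows downward; lengths in m; the calibration is good to about 2 mm. A picture is of the moment at which its call begins: read the wrist's pose just before it. camera_model takes no time and is no camera call.
- manip.job_done(): hands the job in, once; it reports no verdict.
Trained networks look in the newest picture that a camera, given by its name, has taken for a name from the list of things; names that differ only in an ending like _2 or _b are one class to them, and where a whole thing is asked for, a point or a joint stands for the part that bears it (a point fixed in the world has none). Each returns a list of dicts, best first, with "p" (0 to 1); they miss things now and then, are a little off and sometimes report something else, mostly with a low value. They report only what shows in the picture. A call takes as long as a camera call.
- manip.silhouettes(name, camera): "pixels" (480x640 bool, what is visible of it) and "position" ([column, row] in pixels, amid what is visible of it).
The state is a dict: "clock": time; "q": joint angles; "joint_vel": joint speeds; "joint_efforts": joint torques, N m; "ee_pos": TCP position; "eef_rot": TCP orientation; "force": force on the tool from outside, world axes, zero at the start; "ft_torque": the same for the moment, N m; "finger_gap": finger opening in m.
Only numpy, scipy, OpenCV 4.12 (cv2) and the standard library are available. Lean on these libraries where they do the work, as an engineer would, in place of code of your own. Each camera call takes 0.05 s, during which the arm holds its last target.

## Working session

There is one attempt and no reset: what is moved stays moved. The work goes in short steps, Python scripts to look and compute and a shell command to move; the robot and the scene stay as the last step left them, time stands still between calls to the robot, and variables do not carry over. Pictures are saved under pics/ and viewed, and the job is handed in when it is done.

```bash
mkdir -p pics; ls; cat > h.py <<'E'
import numpy as np,cv2
from rig import manip
def save(n,im): cv2.imwrite('pics/'+n,im[:,:,::-1])
def world(cam,u,v,d):
    m=manip.camera_model(cam);K=np.array(m['K']);R=np.array(m['R']);t=np.array(m['t'])
    p=np.linalg.inv(K)@np.array([u,v,1])*d
    return R.T@(p-t)
def onplane(cam,u,v,z):
    m=manip.camera_model(cam);K=np.array(m['K']);R=np.array(m['R']);t=np.array(m['t'])
    r=R.T@np.linalg.inv(K)@np.array([u,v,1]);c=-R.T@t
    return c+r*(z-c[2])/r[2]
E
python3 - <<'E'
from h import *
np.set_printoptions(precision=4,suppress=True)
s=manip.sense();print(s['clock'],s['ee_pos'],s['eef_rot'],s['force'],s['finger_gap'])
for c in ['top','scene']:
    im,d=manip.capture(c);save(c+'0.png',im)
    np.save(c+'d.npy',d)
    for n in ['stop_button_top','stop_tube','other_tube']:
        for r in manip.silhouettes(n,c)[:3]:
            u,v=r['position'];ui,vi=int(u),int(v)
            print(c,n,r['p'],u,v,r['pixels'].sum(),world(c,u,v,d[vi,ui]))
print(manip.sense()['clock'])
E
```

```text
pics
0.0 [ 0.2788 -0.5588  0.2414] [-0.6881 -0.1628  0.6884 -0.1616] [-0.8311  0.0718  0.0332] 0.08553744161770217
top stop_button_top 0.46 217.3 234.7 32 [0.4907 0.095  0.0316]
top stop_tube 0.89 229.2 261.3 1543 [0.4382 0.0733 0.0296]
top other_tube 0.98 411.6 268.9 1846 [ 0.4133 -0.2824  0.0271]
scene stop_tube 0.83 229.2 228.4 1483 [0.4089 0.0669 0.0286]
scene other_tube 0.64 376.9 292.5 2651 [-0.2156 -0.7476  0.4862]
0.4
```

View pics/top0.png

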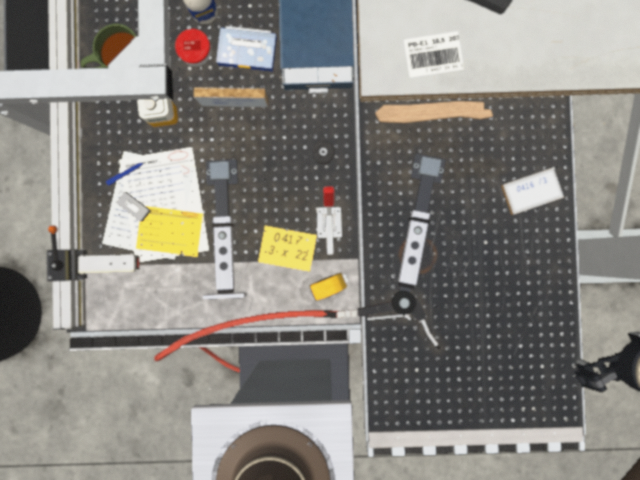

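View pics/scene0.png

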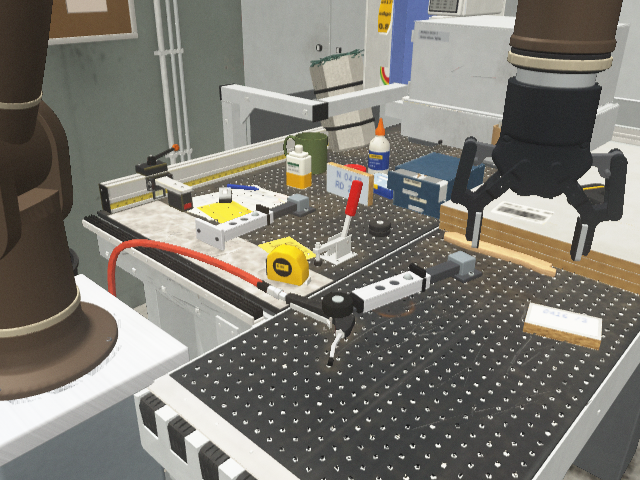

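```bash
python3 - <<'E'
import cv2
im=cv2.imread('pics/top0.png');cv2.imwrite('pics/z.png',cv2.resize(im[150:310,180:270],None,fx=3.7,fy=3.7,interpolation=cv2.INTER_CUBIC))
im=cv2.imread('pics/scene0.png');cv2.imwrite('pics/z2.png',cv2.resize(im[180:260,180:320],None,fx=5,fy=5,interpolation=cv2.INTER_CUBIC))
E
python3 - <<'E'
from h import *
np.set_printoptions(precision=4,suppress=True)
d=np.load('topd.npy')
print(manip.camera_model('top'), manip.camera_model('wrist'))
for p in [(222,235),(220,170),(224,290),(222,220)]: print(p,onplane('top',*p,0.03),world('top',*p,d[p[1],p[0]]))
E
```

```text
{'K': array([[614.4392,   0.    , 326.0646],
       [  0.    , 614.4392, 235.196 ],
       [  0.    ,   0.    ,   1.    ]]), 'R': array([[-0.0283, -0.9996, -0.0036],
       [-0.9991,  0.0284, -0.0324],
       [ 0.0325,  0.0027, -0.9995]]), 't': array([-0.1034,  0.4876,  1.215 ])} {'K': array([[342.7156,   0.    , 317.5857],
       [  0.    , 342.7156, 238.3651],
       [  0.    ,   0.    ,   1.    ]]), 'mount': array([[ 0.0006, -0.2642,  0.9645, -0.1315],
       [ 1.    ,  0.0011, -0.0003,  0.0007],
       [-0.001 ,  0.9645,  0.2642, -0.0675],
       [ 0.    ,  0.    ,  0.    ,  1.    ]])}
(222, 235) [0.4899 0.0861 0.03  ] [0.4896 0.0845 0.0393]
(220, 170) [0.6176 0.0871 0.03  ] [0.6172 0.0867 0.0325]
(224, 290) [0.3826 0.0847 0.03  ] [0.3827 0.0841 0.0332]
(222, 220) [0.5193 0.0855 0.03  ] [0.5193 0.0856 0.0292]
```

```bash
sleep 1
```

```text
(no output)
```

View pics/z.png

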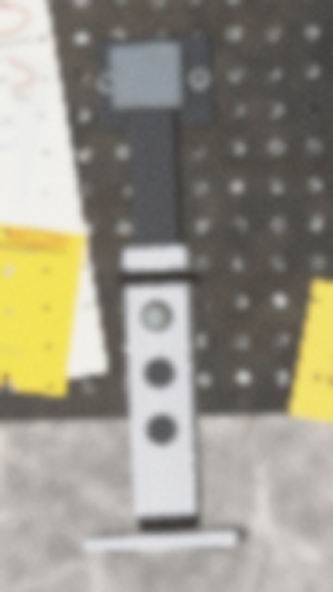

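View pics/z2.png

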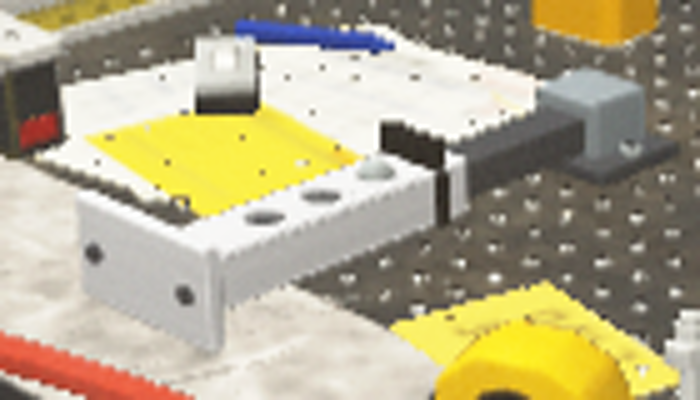

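```bash
cat >> h.py <<'E'
from scipy.spatial.transform import Rotation as Ro
np.set_printoptions(precision=4,suppress=True)
def goal(target,yaw,sgn):
    s=manip.sense();R=Ro.from_quat(s['eef_rot']);p=np.array(s['ee_pos'])
    x=np.array([0,0,-1.]);t=np.array([np.cos(yaw),np.sin(yaw),0])  # tube dir
    y=sgn*np.array([-t[1],t[0],0]);z=np.cross(x,y)
    G=Ro.from_matrix(np.column_stack([x,y,z]))
    print('pos',p,'axes',R.as_matrix().round(3).tolist())
    print('shift',R.inv().apply(np.array(target)-p),'rotvec',(R.inv()*G).as_rotvec())
E
python3 - <<'E'
from h import *
b=onplane('top',221.9,234.9,0.037);f=onplane('top',219.4,170.1,0.034);print(b,f,f-b)
yaw=np.arctan2(f[1]-b[1],f[0]-b[0]);print(yaw)
for s in (1,-1): goal([b[0],b[1],0.2],yaw,s)
E
```

```text
[0.4899 0.0851 0.037 ] [0.6169 0.0876 0.034 ] [ 0.127   0.0025 -0.003 ]
0.019841989335303907
pos [ 0.279  -0.5592  0.2422] axes [[-0.0, 0.446, -0.895], [0.0, -0.895, -0.446], [-1.0, -0.0, 0.0]]
shift [ 0.0423 -0.4824 -0.4764] rotvec [-2.6987 -0.0003  0.0001]
pos [ 0.279  -0.5592  0.2422] axes [[-0.0, 0.446, -0.895], [0.0, -0.895, -0.446], [-1.0, -0.0, 0.0]]
shift [ 0.0423 -0.4824 -0.4764] rotvec [0.4429 0.0001 0.0002]
```

```bash
T="x"; python3 -m crank '1 0 -0.24 -0.24 0.22 0 0;1 0 -0.24 -0.24 0.22 0 0;1 0 -0.24 -0.24 0.22 0 0;1 0 -0.24 -0.24 0.22 0 0;1 0 -0.24 -0.24 0.22 0 0;1 0 -0.24 -0.24 0.22 0 0;1 0 -0.24 -0.24 0.22 0 0;1 0 -0.24 -0.24 0.22 0 0;1 0 -0.24 -0.24 0.22 0 0'; python3 - <<'E'
from h import *
goal([.4899,.0851,.2],.0198,-1);print(manip.sense()['q'])
E
```

```text
clock: 1.3
ee_pos: [0.3869, -0.2369, 0.2426]
eef_rot: [0.702, 0.086, -0.702, 0.087]
force: [-0.0, -0.3, -0.1]
finger_gap: 0.0001
pos [ 0.3869 -0.2369  0.2426] axes [[0.0, 0.243, -0.97], [-0.001, -0.97, -0.243], [-1.0, 0.001, -0.0]]
shift [ 0.0424 -0.2874 -0.178 ] rotvec [ 0.2253 -0.0004 -0.0007]
[ 0.5936  0.1254 -0.1653  1.9829  0.0244  1.0344 -0.9085]
```

```bash
python3 -m crank '1 0 -0.287 -0.178 0.225 0 0;1 0.02 -0.287 -0.178 0.225 0 0;1 0.05 -0.287 -0.178 0.225 0 0;1 0.12 -0.287 -0.178 0.225 0 0;1 0.12 -0.287 -0.178 0.225 0 0;1 0.12 -0.287 -0.178 0.225 0 0;1 0.12 -0.287 -0.178 0.225 0 0;1 0.12 -0.287 -0.178 0.225 0 0;1 0.12 -0.287 -0.178 0.225 0 0;1 0.12 -0.287 -0.178 0.225 0 0;1 0.12 -0.287 -0.178 0.225 0 0'; python3 - <<'E'
from h import *
s=manip.sense()
im,d=manip.capture('wrist');save('w1.png',im);np.save('wd.npy',d)
m=manip.camera_model('wrist');K=m['K'];M=m['mount'];R=Ro.from_quat(s['eef_rot']);p=np.array(s['ee_pos'])
print(s['joint_vel'])
def ww(u,v,z):
    r=R.apply(M[:3,:3]@np.linalg.inv(K)@np.array([u,v,1]));c=R.apply(M[:3,3])+p
    return c+r*(z-c[2])/r[2]
for n in ['stop_button_top','stop_tube']:
    for r in manip.silhouettes(n,'wrist')[:3]:
        u,v=r['position'];print(n,r['p'],u,v,r['pixels'].sum(),ww(u,v,.037),ww(u,v,.03))
goal([.4899,.0851,.1],.0198,-1)
E
```

```text
clock: 2.4
ee_pos: [0.4908, 0.0818, 0.1226]
eef_rot: [0.707, 0.005, -0.707, 0.006]
force: [0.5, -0.5, -0.8]
finger_gap: 0.0002
[ 0.0062 -0.0125 -0.004   0.0018 -0.0017 -0.0018 -0.0061]
stop_button_top 0.7 315.7 251.1 305 [0.4902 0.0827 0.037 ] [0.488  0.0827 0.03  ]
stop_tube 0.68 315.7 231.7 4087 [0.5035 0.0829 0.037 ] [0.5017 0.0829 0.03  ]
pos [0.4908 0.0824 0.1229] axes [[0.001, 0.015, -1.0], [-0.001, -1.0, -0.015], [-1.0, 0.001, -0.001]]
shift [ 0.0229 -0.0027  0.0009] rotvec [-0.0045 -0.0012 -0.0005]
```

View pics/w1.png

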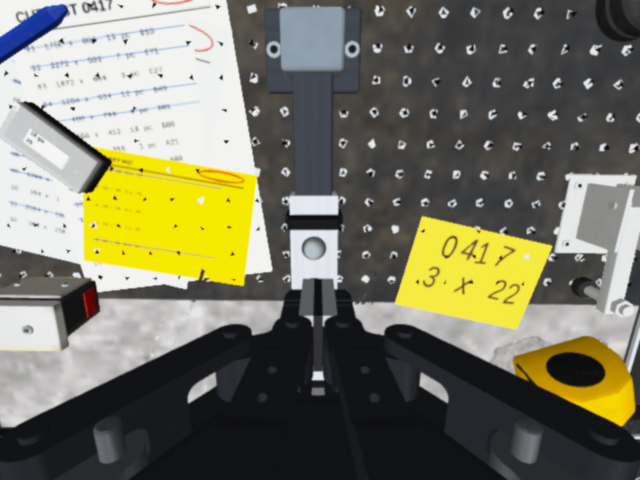

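```bash
python3 -m crank '1 0.04 0 0 -0.005 0 0;1 0.06 0 0 -0.005 0 0;1 0.06 0 0 -0.005 0 0;1 0.06 0 0 -0.005 0 0;1 0.06 0 0 -0.005 0 0'; python3 - <<'E'
from h import *
s=manip.sense()
im,d=manip.capture('wrist');save('w2.png',im)
m=manip.camera_model('wrist');K=m['K'];M=m['mount'];R=Ro.from_quat(s['eef_rot']);p=np.array(s['ee_pos'])
def ww(u,v,z):
    r=R.apply(M[:3,:3]@np.linalg.inv(K)@np.array([u,v,1]));c=R.apply(M[:3,3])+p
    return c+r*(z-c[2])/r[2]
for n in ['stop_button_top']:
    for r in manip.silhouettes(n,'wrist')[:3]:
        u,v=r['position'];print(n,r['p'],u,v,r['pixels'].sum(),ww(u,v,.037))
goal([.4899,.0851,.05],.0198,-1)
E
```

```text
clock: 3.05
ee_pos: [0.4914, 0.084, 0.0637]
eef_rot: [0.708, 0.008, -0.706, 0.008]
force: [-0.5, -0.3, 0.3]
finger_gap: -0.0
stop_button_top 0.7 318.3 277.3 162 [0.4959 0.0834 0.037 ]
pos [0.4913 0.084  0.0636] axes [[0.002, 0.023, -1.0], [0.0, -1.0, -0.023], [-1.0, -0.0, -0.002]]
shift [ 0.0136 -0.0011  0.0014] rotvec [ 0.0027 -0.0023  0.0002]
```

View pics/w2.png

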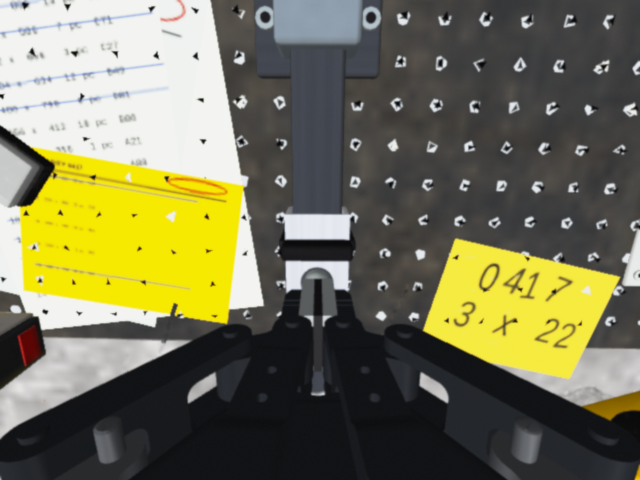

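```bash
python3 -m crank '1 0.010 0 0 0 0 0;1 0.016 0 0 0 0 0;1 0.020 0 0 0 0 0;1 0.020 0 0 0 0 0;1 0.020 0 0 0 0 0'
```

```text
clock: 3.65
ee_pos: [0.4908, 0.084, 0.0424]
eef_rot: [0.707, 0.008, -0.707, 0.008]
force: [0.8, -1.0, 5.0]
finger_gap: 0.0
```

```bash
python3 -m crank '1 0.002 0 0 0 0 0;1 0.002 0 0 0 0 0;1 0.003 0 0 0 0 0;1 0.003 0 0 0 0 0'
```

```text
clock: 4.05
ee_pos: [0.491, 0.0841, 0.0406]
eef_rot: [0.708, 0.008, -0.707, 0.008]
force: [-3.1, -1.1, 17.5]
finger_gap: -0.0
```

```bash
python3 -m crank '1 -0.0005 0 -0.004 0 0 0;1 -0.0005 0 -0.008 0 0 0;1 -0.0005 0 -0.012 0 0 0;1 -0.0005 0 -0.016 0 0 0;1 -0.0005 0 -0.019 0 0 0;1 -0.0005 0 -0.019 0 0 0;1 -0.0005 0 -0.019 0 0 0'
```

```text
clock: 4.75
ee_pos: [0.5094, 0.0844, 0.0407]
eef_rot: [0.707, 0.008, -0.707, 0.008]
force: [-2.8, -0.7, 13.2]
finger_gap: 0.0001
```

```bash
python3 - <<'E'
from h import *
im,d=manip.capture('wrist');im2,_=manip.capture('scene')
a=cv2.resize(im2[180:260,180:320],(640,366));b=cv2.resize(im[180:340,200:440],(350,233))
save('w3.png',im[150:400,150:500]);save('s3.png',a)
E
```

```text
(no output)
```

View pics/w3.png

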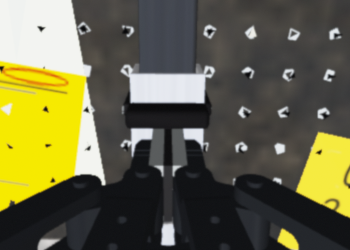

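View pics/s3.png

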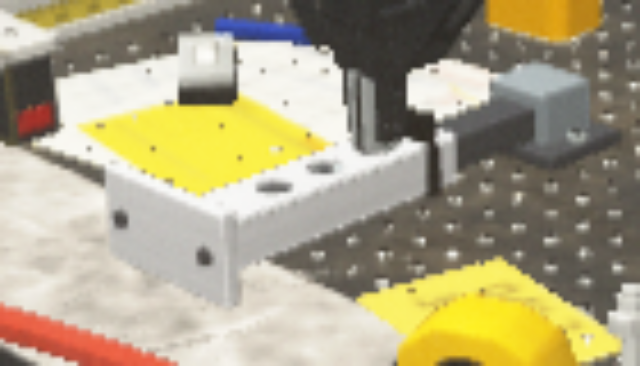

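```bash
python3 -m crank '1 -0.004 0 0 0 0 0;1 -0.006 0 -0.003 0 0 0;1 -0.006 0 -0.006 0 0 0;1 -0.006 0 -0.009 0 0 0;1 -0.006 0 -0.012 0 0 0;1 -0.006 0 -0.013 0 0 0;1 -0.006 0 -0.013 0 0 0;1 -0.006 0 -0.013 0 0 0'
```

```text
clock: 5.65
ee_pos: [0.5224, 0.0847, 0.0456]
eef_rot: [-0.707, -0.008, 0.707, -0.008]
force: [-1.4, 0.4, -1.4]
finger_gap: 0.0001
```

```bash
python3 -m crank '1 0 0 -0.001 0 0 0;1 0 0 -0.002 0 0 0;1 0 0 -0.002 0 0 0;1 0 0 -0.002 0 0 0'; python3 - <<'E'
from h import *
im2,_=manip.capture('scene')
save('s4.png',cv2.resize(im2[180:260,180:320],(700,400)))
E
```

```text
clock: 6.05
ee_pos: [0.5242, 0.0847, 0.0456]
eef_rot: [-0.707, -0.008, 0.707, -0.008]
force: [-2.2, -0.2, -1.1]
finger_gap: 0.0001
```

View pics/s4.png

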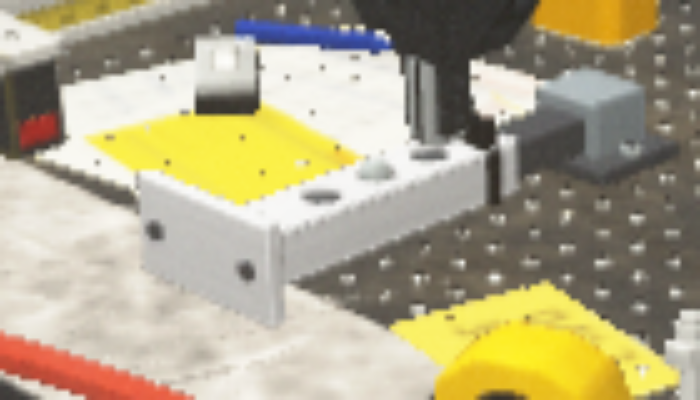

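The button is out in the middle hole, at (375,168) in the crop. I'll back off the rib and lift.

```bash
python3 -m crank '1 0 0 0.003 0 0 0;1 -0.01 0 0.004 0 0 0;1 -0.05 0 0.004 0 0 0;1 -0.1 0 0.004 0 0 0;1 -0.14 0 0.004 0 0 0;1 -0.14 0 0.004 0 0 0;1 -0.14 0 0.004 0 0 0;1 -0.14 0 0.004 0 0 0'; python3 - <<'E'
from h import *
im2,_=manip.capture('scene');save('s5.png',cv2.resize(im2[180:320,180:460],(800,400)))
s=manip.sense();im,d=manip.capture('wrist');save('w5.png',im)
m=manip.camera_model('wrist');K=m['K'];M=m['mount'];R=Ro.from_quat(s['eef_rot']);p=np.array(s['ee_pos'])
for r in manip.silhouettes('stop_button_top','wrist')[:3]:
    u,v=r['position'];print(r['p'],u,v,R.apply(M[:3,:3]@(np.linalg.inv(K)@np.array([u,v,1])*d[int(v),int(u)])+M[:3,3])+p)
print(s['joint_vel'])
E
```

```text
clock: 6.9
ee_pos: [0.52, 0.0844, 0.1855]
eef_rot: [-0.707, -0.008, 0.707, -0.008]
force: [0.2, 0.1, -0.4]
finger_gap: -0.0005
0.45 318.2 261.3 [0.4899 0.0829 0.0363]
[ 0.0001  0.0131 -0.0017  0.0012  0.0012  0.0009 -0.0008]
```

View pics/s5.png

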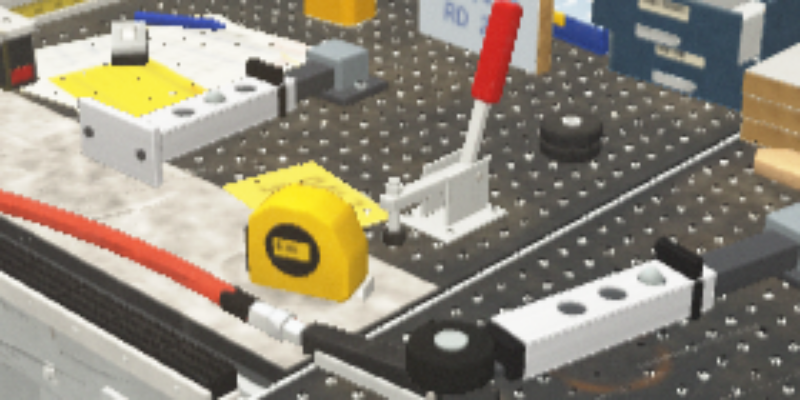

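View pics/w5.png

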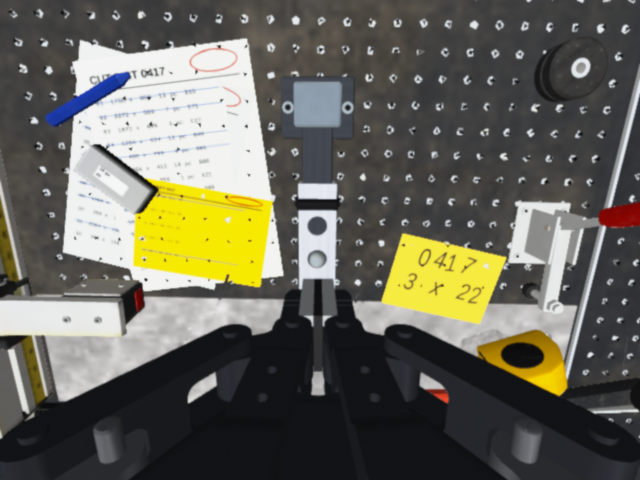

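The wrist view shows the button out at (317,259), one hole back from the empty first hole at (317,225). Its top measures 36 mm high. The scene view shows the roller stop still in its first hole.

```bash
python3 -c "
from rig import manip
print(manip.job_done())"
```

```text
the job is handed in; nothing more can be done
None
```

The flat-plate stop is now in its very next hole, and I handed the job in at about 7 s on the robot's clock.

I pressed its button flush with the closed fingertips and pushed on the rib until the tube had moved far enough to trap the button. Then I lifted clear of the tube's top and kept pushing until the button popped up in the middle hole.

**Last checks before handing in:**
- **Button:** the scene and wrist pictures both show it out in the middle hole, with the first hole empty. Its top measures 36 mm high against the 37 mm expected, so it is fully out within the 2 mm calibration.
- **Roller stop:** its button is still in the first hole, and the robot never touched it.
- **Robot:** it is clear of everything, about 14 cm above the stop, with essentially no force on the wrist. The highest force I read was 17.5 N.

The position estimates for the button differed by about 2 mm between the cameras. The 5 mm gap to the rib absorbed that, and no check failed.

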